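Hold a valve spring at its test load

TASK

A valve spring is standing in the bench spring tester. Lower the clear yellow-edged guard gently until it is fully down, and only then press the tester's lever down until the needle of the load dial stands in the green band, without overrunning the band. Finish while still holding the lever there, and leave the other things on the bench where they are.

Things in the scene. Friction and masses are not known exactly. Their poses are not given: they have to be found in the camera images.
- tester: Blue cast-iron valve spring tester, fixed, like a small arbor press: base 230 x 170 x 30 mm, column at its far side, head 80 mm wide with its top 195 mm up, steel ram (top 228 mm up) on the valve spring. Origin on the bench under the spring. -x is its front (towards the robot; guard handle and lever point there), +y its left, z up; yaw varies. Round load dial on its left
- guard (a joint): Guard angle in rad: 0 = fully down on its stop, grows as it is raised, 0.75 at most. Its stiff hinge, along the tester's y axis, 55 mm behind the tester's origin and 180 mm above the bench, keeps it where it is left; pushing its handle down takes about 2 to 6 N. The guard is a clear U-shaped shield 129 mm wide with yellow arms and edges that swings down round the spring
- guard_handle (a point): Centre of the guard's black bar handle: 16 mm thick, 106 mm long along the tester's y, on stubs 35 mm in front of the pane. 165 mm from the hinge axis: with the guard raised by angle a it is 165 cos(a) mm in front of the hinge and 165 sin(a) mm above it (180 mm above the bench when down)
- lever (a joint): Lever angle in rad: 0 = at rest, grows as it is pressed down, 0.8 at its stop. A spring returns it when let go: torque 1.6 N m + 6.5 N m/rad, so at the grip about 6 N at rest, about 20 N at 0.6 rad. Its pivot axis is along the tester's y axis, 30 mm behind the tester's origin, 145 mm above the bench; the lever swings in the plane 120 mm to the right of the origin
- lever_grip (a point): Middle of the lever's black rubber grip: round, 26 mm thick, about 100 mm long along the lever, ending 43 mm beyond this point; the rest of the lever is a 14 mm rod. Press it from above or pinch it across its sides. 270 mm from the pivot; at lever angle a the lever points to the tester's front, rising (0.6 - a) rad above level
- needle (a joint): Reading of the load dial: angle of its black needle in rad, clockwise from the zero at the dial's front left. It follows the lever: needle = 5 x lever angle
- needle_tip (a point): Near the tip of the black needle, 55 mm from the dial's centre; its x axis points outward along the needle. The dial is 150 mm across, white, tilted 15 degrees to the front; its centre is 20 mm in front of the tester's origin, 178 mm to the left, 70 mm up
- band (a joint): Where the green band is clipped on the dial: angle of its middle in rad on the same scale as the needle (between 1.5 and 3.0). The band spans 0.2 rad to either side of it. It stays where it is set, so the lever angle wanted is band / 5
- band_mid (a point): Middle of the green band, where the needle's tip point comes when it stands at the band's middle: 55 mm from the dial's centre (the green strip itself lies 53 to 66 mm out, on the rim of the face); its x axis points outward from the dial's centre
- spring_a_mid (a point): Spare valve spring standing on the bench, steel, 33 mm across and 45 mm tall; point at its middle. Bystander
- spring_b_mid (a point): Another such spare valve spring. Bystander
- valve: Engine valve lying on the bench, steel, 105 mm long, head 34 mm across, an orange clip on its stem. Bystander
- mug: Red mug, 82 mm across and 95 mm tall. Bystander
- screwdriver: Screwdriver lying on the bench. Bystander
- wrench: Steel wrench lying on the bench. Bystander
- oil_can: Blue can with a paper label, 66 mm across and 150 mm tall. Bystander

How it is judged:
On the way, in this order (a step that is already met when the one before it is completed fails the run):
1. the guard is fully down while the lever is still at rest (value of joint guard below 0.05 rad and value of joint lever below 0.15 rad), for 0.2 s.
2. the lever is pressed so that the needle stands in the green band (distance between needle_tip and band_mid below 0.011 m and value of joint guard below 0.05 rad), for 0.3 s.
At the end, for the whole second after the job is handed in: The guard is fully down (under 0.05 rad), the needle stands within 0.2 rad (11 mm at its tip) of the middle of the green band, that is, inside the band, and is still, the robot itself carries the lever with more than 4 N, and every bystander is within 30 mm of where it was (all of step 2 and velocity of joint lever between -0.1 and 0.1 rad/s and (contact force between lever and the fingers above 4 N or contact force between lever and the arm above 4 N) and distance of each of spring_a_mid, spring_b_mid, valve, mug, screwdriver, wrench, oil_can from where it was at the start of the episode below 0.03 m); the arm keeps its last pose, push and grip.
It fails at once if the lever is pressed (over 0.15 rad) while the guard is not fully down (value of joint lever above 0.15 rad and value of joint guard above 0.08 rad).
It fails at once if the needle overruns the green band: more than 0.4 rad past its middle (y of needle_tip in the frame of band_mid below -0.0214 m).
It fails at once if the guard is slammed down (faster than 2.5 rad/s) (velocity of joint guard below -2.5 rad/s).
It fails at once if a bystander is shifted by more than 30 mm (distance of any of spring_a_mid, spring_b_mid, valve, mug, screwdriver, wrench, oil_can from where it was at the start of the episode above 0.03 m).
It also fails if it takes over 48 s, if anything falls off the work surface, if the arm or the gripper's body presses on something with over 40 N, if the wrist force passes 120 N, or if a joint passes its speed limit or range.

ROBOT

A 6-joint arm with a two-finger parallel gripper is mounted at the origin on the work surface. World frame = base frame: x ahead of the robot, y to its left, z up, the work surface at z = 0. Lengths are in m, angles in rad, forces in N, time in s.
With the tool pointing down it reaches from about 0.3 to 0.875 m from the base axis. Payload 6.4 kg.
Tool frame: the origin (TCP) lies midway between the tips of the shut fingers; the grasp point (between the pads) lies 19 mm behind it (ctrl.hold_point_z is the distance from the TCP to the grasp point, in m); z points along the fingers, y is the line along which they close (so a half turn about z gives the same grasp; the last joint's range is limited). The gripper opens to 85 mm and grips with 20 to 120 N. Pads are 22 mm wide; open, the fingers measure 114 mm over their backs; the gripper's body (76 mm by 85 mm) begins 54 mm behind the grasp point. The pads swing forward as they close: fully open they stand 13 mm farther back than shut.
Start: joints at [-0.206, 0.181, 1.607, -0, 1.354, -0.206], TCP at [0.575, 0, 0.231] pointing down, gripper open.
Joint ranges: [-2.99, 2.99], [-0.89, 2.07], [0.3, 2.58], [-1.14, 4.28], [0, 2.63], [-3.12, 3.12]. Speed limits (rad/s): [2.57, 2.57, 3.01, 3.14, 3.14, 3.14].

INTERFACE

Orientations are given as a unit quaternion [w, x, y, z].
In Python, from bench import ctrl gives the robot as it stands.
- The arm moves only by the tool carry_out, never from a script. Its argument "plan" is text: rows parted by semicolons, each of 6 numbers parted by spaces: the shift along the tool's x, y, z as a fraction of full scale, then the turn, a rotation vector about the tool's x, y, z as a fraction of full scale. A call has exactly 8 rows; each row shifts and turns the commanded pose from where the row before left it, along the tool's axes as they then stand; what a row does not reach is not made up. Full scale, the value 1, is 40 mm for a shift and 0.1 rad for a turn. A row lasts 1/12 s, in which the tool goes at most 41.7 mm and 7.16 degrees, less where a joint would pass 70% of its speed; a pose out of reach is approached as far as the arm can. A call with a number of a shift or a turn outside -1 to 1 is refused whole. A call with a gripper value outside its range is refused whole. "claw" is the gripper's target within -1 to 1 (shut at 1, half-way at 0, fully open at -1), set as the call begins (left out, the last holds). The fingers move at their own pace and stop on an object; the grip force is fixed at half the most. Time passes only in rows, so rows that do not move let the fingers close, or fill a call up. It gives the time, the measured TCP pose, the force, the opening and the grip force at its end, in the units of the state.
- ctrl.get_obs(): the state, without advancing time (a new reading comes with each control period).
- ctrl.camera(name): name is "scene" or "side" or "wrist"; returns a dict with "pixels" (384x512x3 uint8, red, green, blue), "mtx" (3x3 intrinsics, pixels), "R" (3x3) and "t" (3): a world point X has camera coordinates R X + t. Camera axes: x right, y down, z forward; pixel columns grow to the right and rows downward; lengths in m; the calibration is good to about 2 mm. A picture is of the moment at which its call begins. There is no depth.
- ctrl.hand_in(): hands the job in; it is judged then, once.
The state is a dict: "time_s": time; "q": joint angles; "dq": joint speeds; "joint_efforts": joint torques, N m; "eef_pos": TCP position; "eef_rot": TCP orientation; "wrist_force": force on the tool from outside, world axes, zero at the start; "torque": the same for the moment, N m; "opening": opening from 0.0 (shut) to 1.0 (fully open); "grasp_force": force on a finger pad.
Only numpy, scipy, OpenCV 4.12 (cv2) and the standard library are available. Lean on these libraries where they do the work, as an engineer would, in place of code of your own. Each camera call takes 0.05 s, during which the arm holds its last target. There are 200 camera calls.

## Working session

There is one attempt and no reset: what is moved stays moved. The work goes in short steps, Python scripts to look and compute and a tool call to move; the robot and the scene stay as the last step left them, time stands still between calls to the robot, and variables do not carry over. Pictures are saved under pics/ and viewed, at most 10 in all, crops included, and the job is handed in when it is done.

Besides the shell and the picture viewer there is one more tool, called as a command line: name --argument value ..., lists and objects as JSON in quotes. carry_out: Moves the arm, as the interface text tells. Shift numbers are shares of 40 mm and turn numbers shares of 0.1 rad, none past 1 either way. Its arguments: {"type":"object","properties":{"plan":{"type":"string"},"claw":{"type":"number"}},"required":["plan"]}

```bash
mkdir -p pics
python3 - <<'E'
from bench import ctrl
import cv2,numpy as np,pickle
d={}
for n in("scene","side","wrist"):
    c=ctrl.camera(n);d[n]=c
    print(n,c["mtx"].round(1).tolist(),c["R"].round(3).tolist(),c["t"].round(3).tolist())
pickle.dump(d,open("c0.pkl","wb"))
a=cv2.resize(d["scene"]["pixels"],(800,600),interpolation=cv2.INTER_CUBIC)
cv2.imwrite("pics/scene.png",a[:,:,::-1])
cv2.imwrite("pics/side.png",cv2.resize(d["side"]["pixels"],(800,600),interpolation=cv2.INTER_CUBIC)[:,:,::-1])
print(ctrl.get_obs())
E
```

```text
scene [[485.1, 0.0, 255.1], [0.0, 485.1, 192.5], [0.0, 0.0, 1.0]] [[0.316, -0.949, -0.002], [-0.76, -0.252, -0.599], [0.568, 0.191, -0.8]] [-0.168, 0.565, 1.255]
side [[418.4, 0.0, 256.9], [0.0, 418.4, 194.4], [0.0, 0.0, 1.0]] [[0.707, -0.708, 0.002], [-0.463, -0.465, -0.755], [0.535, 0.532, -0.656]] [-0.405, 0.395, 1.032]
wrist [[328.4, 0.0, 253.8], [0.0, 328.4, 192.6], [0.0, 0.0, 1.0]] [[1.0, -0.0, -0.002], [0.0, -0.951, 0.31], [-0.002, -0.31, -0.951]] [-0.574, -0.039, 0.381]
{'time_s': 0.15, 'q': array([-2.06280924e-01,  1.81391134e-01,  1.60777029e+00,  3.33960991e-05,
        1.35383687e+00, -2.06310593e-01]), 'dq': array([ 0.00023866, -0.00245286, -0.00365746,  0.00141245,  0.00061007,
       -0.00026443]), 'joint_efforts': array([ 1.94259010e-03, -4.45260644e+01, -3.51692533e+01, -1.26067753e-04,
        5.82284134e-03,  2.14055274e-05]), 'eef_pos': array([5.74569765e-01, 1.29129488e-04, 2.30583335e-01]), 'eef_rot': array([-5.97152039e-04,  7.07098666e-01,  7.07114546e-01, -3.70989322e-04]), 'wrist_force': array([-0.01060879,  0.41007608, -0.02042449]), 'torque': array([ 0.02449352, -0.0113572 ,  0.02110737]), 'grasp_force': 0.0, 'opening': 1.0000163343976096}
```

View pics/scene.png

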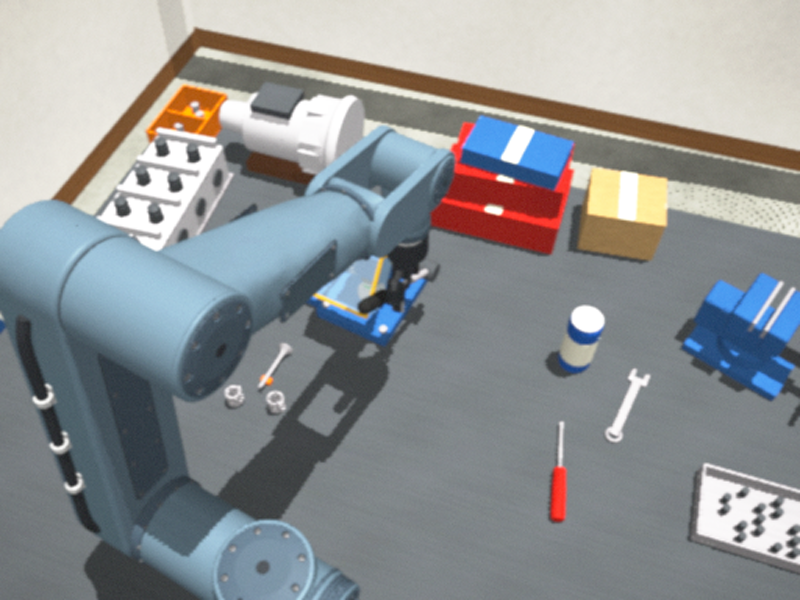

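View pics/side.png

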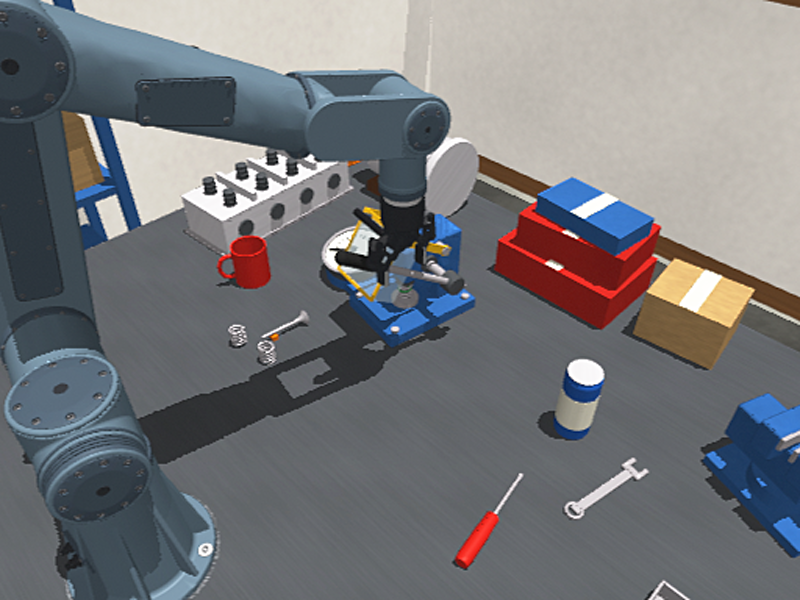

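The scene view has the tester around (370,295), mostly hidden by the wrist. The side view shows the tester at (400,290), with the dial at (345,250) and the lever end at (350,258), partly behind the gripper. I'll look at the wrist view next.

Run:
```python
import cv2,numpy as np,pickle
d=pickle.load(open("c0.pkl","rb"))
cv2.imwrite("pics/wrist.png",cv2.resize(d["wrist"]["pixels"],(800,600),interpolation=cv2.INTER_CUBIC)[:,:,::-1])
s=d["side"]["pixels"][115:235,190:320]
cv2.imwrite("pics/sidec.png",cv2.resize(s,(780,720*600//720),interpolation=cv2.INTER_CUBIC)[:,:,::-1])
```

```text
(no output)
```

View pics/wrist.png

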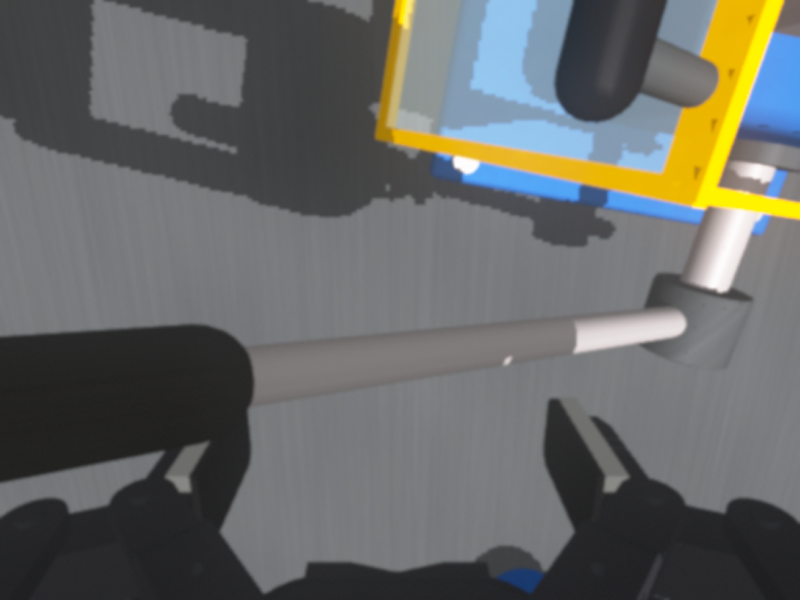

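View pics/sidec.png

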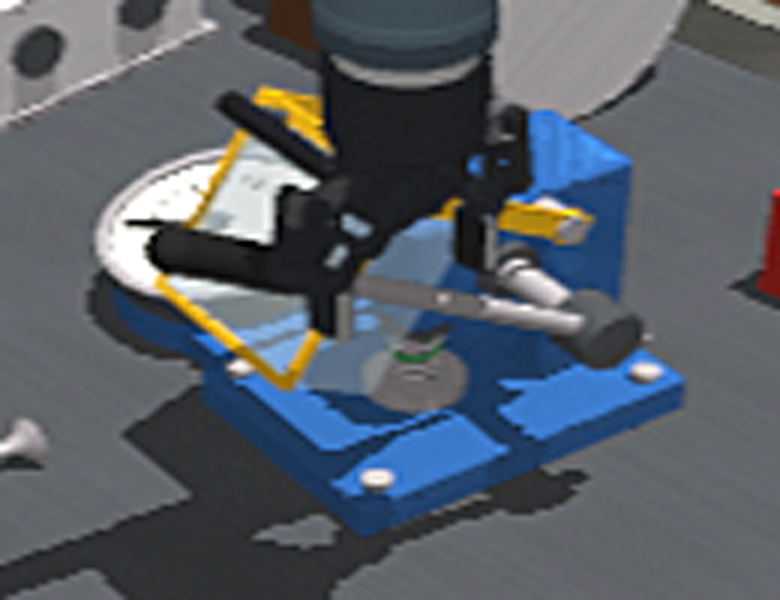

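The wrist view shows the lever: grip start at (250,373), hub at (700,325), and the guard handle's near end at (595,115). The side crop shows base corners at (203,372), (362,505) and (685,380), with the far handle end at (222,100). I'll fit the tester pose from these points.

```bash
cat > h.py <<'E'
import numpy as np
from scipy.optimize import least_squares
def proj(c,X):
    p=c["R"]@np.asarray(X)+c["t"]; p=c["mtx"]@p; return p[:2]/p[2]
def ray(c,uv,z):
    o=-c["R"].T@c["t"]; d=c["R"].T@np.linalg.inv(c["mtx"])@np.array([*uv,1.]); return o+d*(z-o[2])/d[2]
def W(p,X):
    c,s=np.cos(p[2]),np.sin(p[2]); return np.array([p[0]+c*X[0]-s*X[1],p[1]+s*X[0]+c*X[1],X[2]])
def lev(a,r=.27): return (.03-r*np.cos(.6-a),-.12,.145+r*np.sin(.6-a))
def han(a,y=0): return (.055-.165*np.cos(a),y,.18+.165*np.sin(a))
E
python3 - <<'E'
from h import *
import pickle
d=pickle.load(open("c0.pkl","rb"));w,s=d["wrist"],d["side"]
wp=lambda x,y:np.array([x,y])/1.5625
sp=lambda x,y:np.array([190+x/6,115+y/5])
for q in((203,372),(362,505),(685,380)):print(ray(s,sp(*q),.03))
def obs(p):
    x,y,t,a,bx,y1,y2=p; P=lambda c,X,uv:proj(c,W(p,X))-uv
    return [P(w,lev(0,.213),wp(250,373)),P(w,han(a,-.053),wp(597,112)),P(s,han(a,.053),sp(226,100)),
    P(w,(.03,y1,.145),wp(743,180)),P(w,(.03,y2,.145),wp(710,285)),
    P(s,(bx-.115,.085,.03),sp(203,372)),P(s,(bx-.115,-.085,.03),sp(362,505)),P(s,(bx+.115,-.085,.03),sp(685,380))]
r=least_squares(lambda p:np.concatenate(obs(p)),[.7,.2,0,.5,0,-.08,-.1],loss="soft_l1")
print(r.x.round(4));print(np.round(obs(r.x),1).tolist())
p=r.x
print("grip",W(p,lev(0)),"handle",W(p,han(p[3])),W(p,han(0)),"dial",W(p,(-.02,.178,.07)))
E
```

```text
[0.62561747 0.2157201  0.03      ]
[0.59773459 0.05480403 0.03      ]
[0.817852   0.01203544 0.03      ]
[ 0.7044  0.1232 -0.1612  0.5699  0.0208 -0.0576 -0.1055]
[[1.5, -0.9], [-0.1, 0.9], [-0.8, -1.3], [-0.5, -0.2], [-3.6, -0.4], [-1.3, -0.8], [0.1, 0.0], [0.1, -1.6]]
grip [0.49481597 0.03570469 0.29745347] handle [0.62158593 0.13666512 0.2690289 ] [0.59584442 0.14085134 0.18      ] dial [0.71324941 0.30209671 0.07      ]
```

carry_out --plan "-0.6 0 0 0 0 0;-0.7 0 0 0 0 0;-0.7 0 0 0 0 0;0 0 -0.9 0 0 0;0 0 -0.9 0 0 0;0 0 -0.9 0 0 0;0 0 -0.9 0 0 0;0 0 0 0 0 0" --claw 1

```text
time_s: 0.82
eef_pos: [0.5774, -0.0809, 0.3841]
eef_rot: [0.006, 0.707, 0.707, 0.003]
wrist_force: [0.1, -0.2, 2.3]
opening: -0.001
grasp_force: 0.0
```

Run:
```python
from bench import ctrl
from h import *
import cv2,pickle
d={n:ctrl.camera(n) for n in("scene","side","wrist")}
pickle.dump(d,open("c1.pkl","wb"))
s=d["side"]["pixels"][105:235,180:320]
a=cv2.resize(s,None,fx=4.6,fy=4.6,interpolation=cv2.INTER_CUBIC)
w=d["wrist"]["pixels"]
w=cv2.resize(w,(400,300))
sc=d["scene"]["pixels"][120:260,150:290]
cv2.imwrite("pics/side1.png",a[:,:,::-1]); 
b=np.zeros((300,720,3),np.uint8);b[:,:400]=w;b[:,410:710]=cv2.resize(sc,(300,300));cv2.imwrite("pics/b1.png",b[:,:,::-1])
print(ctrl.get_obs()["eef_pos"],ctrl.get_obs()["time_s"])
```

```text
[ 0.57491753 -0.07996934  0.37504456] 0.9667
```

View pics/side1.png

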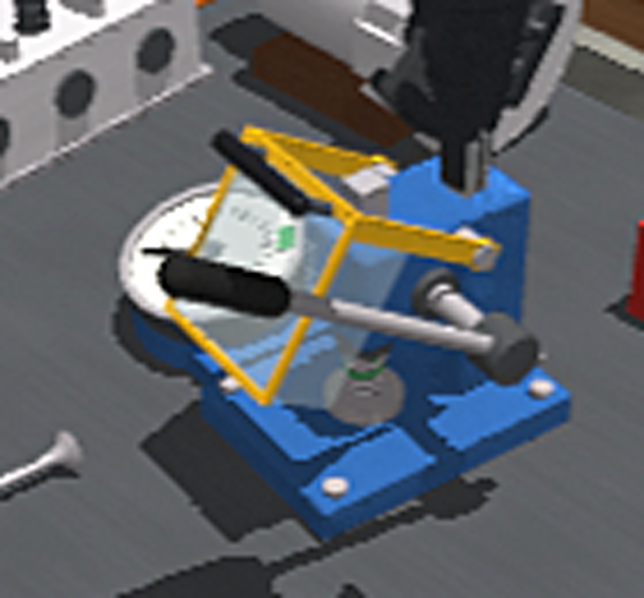

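View pics/b1.png

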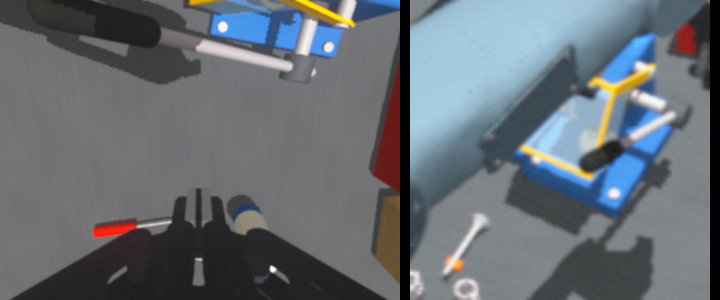

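The side view is now clear. The green band is at (287,237), the needle's outer end at (147,250), the handle ends at (218,140) and (325,210), and the lever grip runs from (163,275) to (285,297). I'll refine the fit and compute the band.

```bash
cat >> h.py <<'E'
def dial(th,r=.055):  # th in plane, cw from front(-x) seen from above: front->left->back
    s,c=np.sin(np.pi/12),np.cos(np.pi/12)
    f=np.array([-c,0,-s]);return np.array([-.02,.178,.07])+r*(np.cos(th)*f+np.sin(th)*np.array([0,1,0]))
E
python3 - <<'E'
from h import *
import pickle,cv2
d=pickle.load(open("c0.pkl","rb"));w,s0=d["wrist"],d["side"]
e=pickle.load(open("c1.pkl","rb"));s,w1=e["side"],e["wrist"]
sp=lambda x,y:np.array([180+x/4.6,105+y/4.6])-.39; wp=lambda x,y:np.array([x,y])/1.5625
hsv=cv2.cvtColor(s["pixels"],cv2.COLOR_RGB2HSV)
m=cv2.inRange(hsv,(45,70,80),(85,255,255)); m[:140]=0;m[170:]=0;m[:,:230]=0;m[:,255:]=0
g=np.argwhere(m).mean(0)[::-1];print("green",g,m.sum()//255)
def obs(p):
    x,y,t,a,bx,y1,y2,th=p; P=lambda c,X,uv:proj(c,W(p,X))-uv
    return [P(w,lev(0,.213),wp(250,373)),P(w,han(a,-.053),wp(597,112)),P(s,han(a,.05),sp(220,140)),P(s,han(a,-.05),sp(325,209)),
    P(w,(.03,y1,.145),wp(743,180)),P(w,(.03,y2,.145),wp(710,285)),
    P(s,lev(0,.308),sp(167,277)),P(s,lev(0,.213),sp(285,297)),
    P(s,(.055,-.07,.18),sp(488,250)),
    P(s,(bx-.115,.085,.03),sp(197,358)),P(s,(bx-.115,-.085,.03),sp(318,512)),P(s,(bx+.115,-.085,.03),sp(570,405)),
    P(s,dial(th,.0595),g)]
r=least_squares(lambda p:np.concatenate(obs(p)),[.7,.12,-.16,.57,0.02,-.08,-.1,3.],loss="soft_l1")
p=r.x;print(p.round(4));print(np.round(obs(p),1).tolist())
np.save("p.npy",p)
for th in(.3,.6,.785,1,1.2):print(th,(proj(s,W(p,dial(th)))+.39-[180,105])*4.6)
print("rim f/l/b",[((proj(s,W(p,dial(t,.075)))+.39-[180,105])*4.6).round() for t in(0,1.57,3.14)])
for t in(0,1.571,3.14):print("grip" ,W(p,lev(0)),"handle",W(p,han(p[3],.015)),W(p,han(0,.015)));break
E
```

```text
green [242. 156.] 13
[ 0.7047  0.1229 -0.1645  0.5687  0.0174 -0.0572 -0.1052  3.715 ]
[[1.4, -1.5], [-0.1, 0.8], [0.0, -0.9], [-4.5, -0.7], [-0.3, -0.1], [-3.6, -0.4], [0.5, -0.8], [0.2, 0.5], [-0.1, 1.8], [-0.6, 6.5], [0.8, 0.5], [0.1, -2.8], [-0.4, 0.0]]
0.3 [147.89394753 277.04574065]
0.6 [145.60823869 263.05026316]
0.785 [147.16582139 253.90220951]
1 [151.70732541 243.26188612]
1.2 [158.36623415 233.7487284 ]
rim f/l/b [array([135., 303.]), array([163., 207.]), array([287., 200.])]
grip [0.49482101 0.03609194 0.29745347] handle [0.62426458 0.15145571 0.26885528] [0.59864642 0.15570737 0.18      ]
```

carry_out --plan "0.96 0.2 0 0 0 0;0.96 0.2 0 0 0 0;0.96 0.2 0 0 0 0;0.96 0.2 0 0 0 0;0.96 0.2 0 0 0 0;0.96 0.2 0 0 0 0;0 0 0.7 0 0 0;0 0 0.7 0 0 0"

```text
time_s: 1.63
eef_pos: [0.623, 0.1534, 0.3178]
eef_rot: [0.0, 0.706, 0.709, 0.0]
wrist_force: [0.8, -0.7, -1.0]
opening: 0.001
grasp_force: 0.0
```

carry_out --plan "0 0 0.3 0 0 0;0 0 0.25 0 0 0;0 0 0.2 0 0 0;0 0 0.2 0 0 0;0 0 0.2 0 0 0;0 0 0.2 0 0 0;0 0 0.2 0 0 0;0 0 0 0 0 0"

```text
time_s: 2.3
eef_pos: [0.6229, 0.1502, 0.2565]
eef_rot: [-0.0, 0.707, 0.707, -0.0]
wrist_force: [0.2, 0.6, 0.2]
opening: -0.002
grasp_force: 0.4
```

```bash
cat > v.py <<'E'
from bench import ctrl
import cv2,sys,numpy as np
s=ctrl.camera("side")["pixels"][105:235,180:320]
cv2.imwrite(sys.argv[1],cv2.resize(s,None,fx=4.6,fy=4.6,interpolation=cv2.INTER_CUBIC)[:,:,::-1])
np.save("last.npy",s)
E
python3 v.py pics/s2.png
```

```text
(no output)
```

View pics/s2.png

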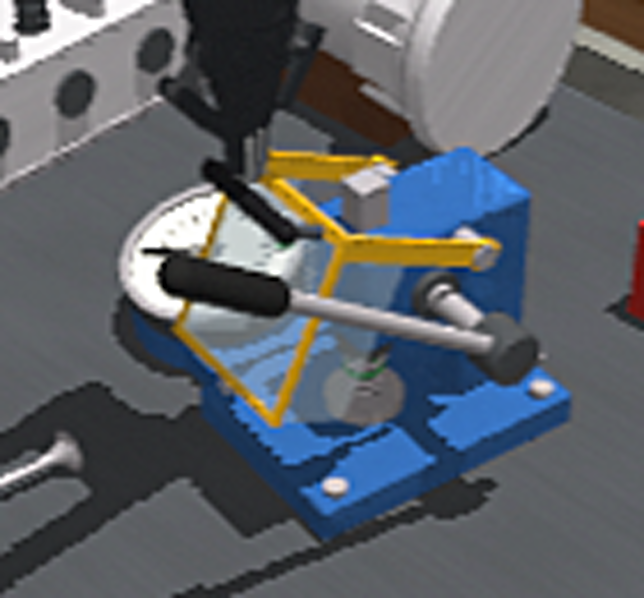

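The handle has moved down to (250,200) in this crop with the fingertip resting on its rear top, so the push is working. I'll keep following the arc.

carry_out --plan "0 -0.22 0 0 0 0;0 -0.05 0.2 0 0 0;0 -0.05 0.25 0 0 0;0 -0.05 0.25 0 0 0;0 -0.05 0.25 0 0 0;0 -0.05 0.25 0 0 0;0 -0.05 0.2 0 0 0;0 0 0 0 0 0"

```text
time_s: 3.02
eef_pos: [0.6011, 0.1502, 0.1988]
eef_rot: [-0.001, 0.707, 0.707, -0.001]
wrist_force: [-0.2, -0.3, 0.2]
opening: 0.0
grasp_force: 0.0
```

carry_out --plan "0 -0.02 0.1 0 0 0;0 -0.02 0.1 0 0 0;0 0 0.05 0 0 0;0 0 0.05 0 0 0;0 0 0.05 0 0 0;0 0 0 0 0 0;0 0 0 0 0 0;0 0 0 0 0 0"

```text
time_s: 3.68
eef_pos: [0.6008, 0.1503, 0.1879]
eef_rot: [0.0, 0.707, 0.707, 0.0]
wrist_force: [-1.9, -0.5, 6.1]
opening: 0.001
grasp_force: 2.5
```

```bash
python3 v.py pics/s3.png
```

```text
(no output)
```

View pics/s3.png

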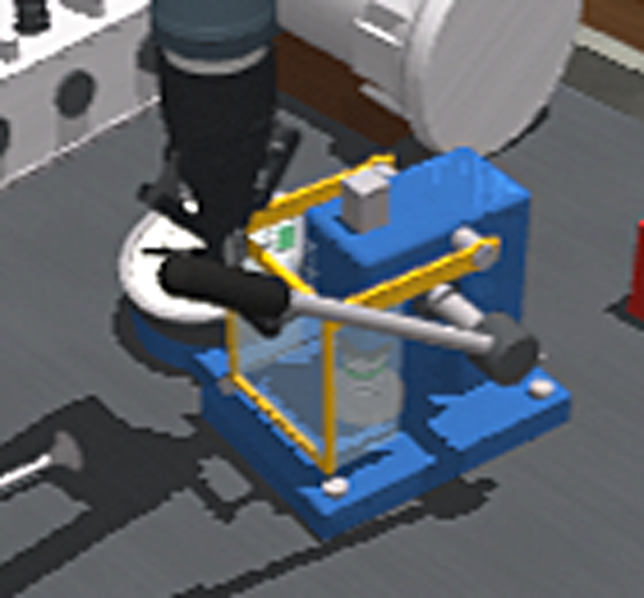

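The guard now looks fully down: the arms slope forward and the pane is upright at (330,470). I'll press slightly harder to confirm it's on the stop.

carry_out --plan "0 0 0.1 0 0 0;0 0 0 0 0 0;0 0 0 0 0 0;0 0 0 0 0 0;0 0 0 0 0 0;0 0 0 0 0 0;0 0 0 0 0 0;0 0 0 0 0 0"

```text
time_s: 4.4
eef_pos: [0.601, 0.1503, 0.1876]
eef_rot: [0.001, 0.707, 0.707, 0.001]
wrist_force: [-10.7, -1.1, 23.2]
opening: -0.0
grasp_force: 11.9
```

carry_out --plan "0 0 -0.95 0 0 0;0 0 -0.95 0 0 0;0 0 -0.95 0 0 0;0 0 -0.95 0 0 0;0 0 -0.95 0 0 0;-0.95 -0.88 0 0 0 0;-0.95 -0.88 0 0 0 0;-0.95 -0.88 0 0 0 0"

```text
time_s: 5.07
eef_pos: [0.515, 0.0581, 0.3735]
eef_rot: [0.0, 0.707, 0.708, 0.0]
wrist_force: [-0.4, -1.7, -0.2]
opening: -0.001
grasp_force: 0.0
```

Run:
```python
from bench import ctrl
from h import *
import cv2
o=ctrl.get_obs();print(o["eef_pos"],o["time_s"])
c=ctrl.camera("side");s=c["pixels"]
hsv=cv2.cvtColor(s,cv2.COLOR_RGB2HSV)
m=cv2.inRange(hsv,(45,70,80),(85,255,255)); m[:135]=0;m[172:]=0;m[:,:225]=0;m[:,258:]=0
q=np.argwhere(m)[:,::-1];g=q.mean(0);print(g,len(q))
p=np.load("p.npy")
r=least_squares(lambda v:proj(c,W(p,dial(v[0],v[1])))-g,[3.7,.06]);print(r.x,r.x[0]-.785)
for a in(0,.1,.3,.5,.58):print(a,W(p,lev(a)).round(4))
cv2.imwrite("pics/s4.png",cv2.resize(s[105:235,180:320],None,fx=4.6,fy=4.6,interpolation=cv2.INTER_CUBIC)[:,:,::-1])
```

```text
[0.51496657 0.05807746 0.37350058] 5.0667
[241.92857143 155.85714286] 14
[3.70683215 0.06080367] 2.921832145314302
0 [0.4948 0.0361 0.2975]
0.1 [0.4809 0.0384 0.2744]
0.3 [0.4602 0.0418 0.2248]
0.5 [0.4496 0.0436 0.172 ]
0.58 [0.4484 0.0438 0.1504]
```

View pics/s4.png

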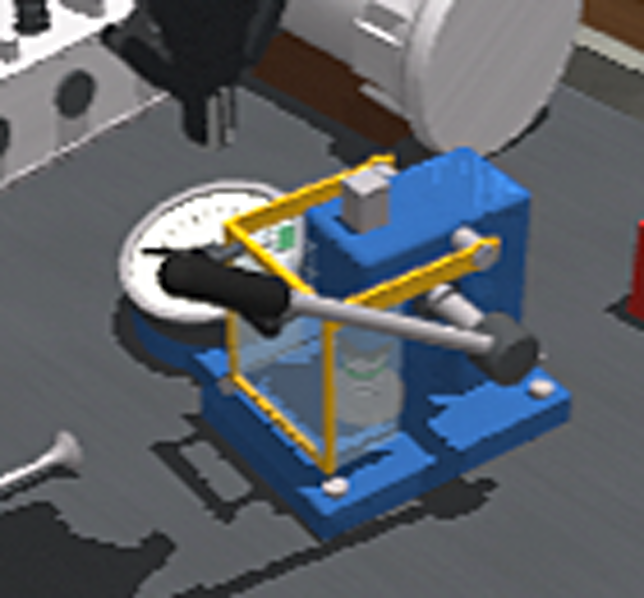

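The guard is down, the lever is at rest and the band is visible at (287,237). The head may hide part of it, so I'll check how far it extends on the dial.

Run:
```python
from bench import ctrl
from h import *
import cv2
p=np.load("p.npy")
for n in("side","scene"):
    c=ctrl.camera(n);s=c["pixels"];hsv=cv2.cvtColor(s,cv2.COLOR_RGB2HSV)
    m=cv2.inRange(hsv,(45,50,60),(85,255,255))
    C=proj(c,W(p,(-.02,.178,.07)));print(n,C)
    for v,u in np.argwhere(m):
        r=least_squares(lambda q:proj(c,W(p,dial(q[0],q[1])))-[u,v],[3.7,.06]).x
        if .045<r[1]<.08: print(u,v,s[v,u],r.round(3))
    for t in np.arange(3.2,4.3,.1):
        a=[proj(c,W(p,dial(t,k))) for k in(.055,.06,.065)]
        print(round(t,2),a[1].round(1),[s[int(round(y)),int(round(x))].tolist() for x,y in a])
```

```text
side [225.75799863 159.18120513]
241 154 [133 190 159] [3.525 0.059]
242 154 [ 91 168 122] [3.552 0.062]
243 154 [ 94 144 115] [3.577 0.066]
240 155 [145 190 161] [3.587 0.054]
241 155 [ 74 157 106] [3.613 0.058]
242 155 [ 82 162 112] [3.636 0.061]
243 155 [ 97 159 120] [3.656 0.065]
241 156 [ 84 169 114] [3.702 0.057]
242 156 [ 90 170 118] [3.72  0.061]
243 156 [ 94 162 118] [3.736 0.065]
241 157 [ 82 162 112] [3.793 0.057]
242 157 [ 86 162 114] [3.805 0.061]
243 157 [102 175 127] [3.816 0.065]
240 158 [145 196 161] [3.875 0.054]
241 158 [ 84 171 114] [3.882 0.058]
242 158 [ 92 168 118] [3.888 0.062]
243 158 [121 162 137] [3.894 0.065]
3.2 [239.4 150.8] [[162, 121, 8], [162, 122, 13], [139, 104, 11]]
3.3 [240.1 151.7] [[162, 119, 4], [162, 120, 19], [160, 119, 4]]
3.4 [240.7 152.6] [[165, 125, 55], [236, 235, 228], [165, 142, 100]]
3.5 [241.2 153.6] [[202, 230, 223], [133, 190, 159], [205, 211, 215]]
3.6 [241.5 154.7] [[145, 190, 161], [82, 162, 112], [94, 144, 115]]
3.7 [241.7 155.8] [[175, 201, 180], [90, 170, 118], [94, 162, 118]]
3.8 [241.7 157. ] [[147, 181, 157], [86, 162, 114
[... 1083 characters left out ...]
]
3.3 [199.1 151.5] [[255, 255, 254], [252, 252, 250], [208, 211, 201]]
3.4 [200.4 152.4] [[255, 255, 255], [255, 255, 255], [254, 254, 254]]
3.5 [201.6 153.4] [[255, 255, 255], [255, 255, 254], [252, 254, 251]]
3.6 [202.6 154.5] [[246, 254, 244], [155, 249, 176], [111, 237, 141]]
3.7 [203.5 155.7] [[209, 248, 212], [123, 242, 152], [124, 230, 147]]
3.8 [204.2 157. ] [[199, 244, 202], [86, 236, 127], [149, 226, 166]]
3.9 [204.8 158.4] [[250, 254, 248], [114, 229, 138], [173, 235, 179]]
4.0 [205.2 159.9] [[255, 255, 254], [255, 255, 255], [255, 255, 255]]
4.1 [205.5 161.4] [[255, 255, 255], [255, 255, 255], [255, 255, 255]]
4.2 [205.6 163. ] [[255, 255, 255], [255, 255, 255], [255, 255, 253]]
```

The two views agree: the band spans 3.52 to 3.93 in the dial plane, so its middle is about 2.94 on the needle scale. That puts the wanted lever angle at about 0.587, with the TCP at about z = 0.1615 when the lever is level. Now pressing.

carry_out --plan "-0.55 -0.5 0 0 0 0;0 0 0.4 0 0 0;0 0 0.4 0 0 0;0 0 0.4 0 0 0;0 -0.12 0.3 0 0 0;0.02 -0.12 0.3 0 0 0;0.02 -0.12 0.3 0 0 0;0.02 -0.12 0.3 0 0 0"

```text
time_s: 5.88
eef_pos: [0.478, 0.0397, 0.2784]
eef_rot: [0.001, 0.707, 0.707, 0.001]
wrist_force: [-0.7, -0.9, 9.6]
opening: -0.002
grasp_force: 4.1
```

```bash
cat > n.py <<'E'
from bench import ctrl
from h import *
import cv2,sys
p=np.load("p.npy");o=ctrl.get_obs();print(o["eef_pos"],o["wrist_force"],o["time_s"])
for n in("side","scene"):
    c=ctrl.camera(n);s=cv2.cvtColor(c["pixels"],cv2.COLOR_RGB2GRAY).astype(np.float32)
    b=[]
    for t in np.arange(0,3.6,.05):
        P=[proj(c,W(p,dial(.785+t,k))) for k in np.linspace(.02,.05,13)]
        P=np.array(P,np.float32);b.append((float(cv2.remap(s,P[:,:1],P[:,1:],1).mean()),round(float(t),2)))
    print(n,sorted(b)[:8])
    if len(sys.argv)>1 and n=="side":cv2.imwrite(sys.argv[1],cv2.resize(c["pixels"][105:235,180:320],None,fx=4.6,fy=4.6,interpolation=cv2.INTER_CUBIC)[:,:,::-1])
E
python3 n.py
```

```text
[0.47800878 0.03967316 0.27835925] [-0.74341639 -0.94468514  9.64326174] 5.8833
side [(18.11042594909668, 1.55), (24.1328125, 1.5), (26.56144905090332, 0.25), (27.352237701416016, 0.3), (27.618539810180664, 1.45), (28.447416305541992, 0.35), (29.009990692138672, 0.55), (29.185096740722656, 0.5)]
scene [(128.7334747314453, 2.9), (129.08639526367188, 2.85), (129.1395721435547, 2.75), (129.19786071777344, 2.8), (129.27870178222656, 2.95), (129.95425415039062, 2.7), (130.23902893066406, 3.0), (130.80828857421875, 3.05)]
```

carry_out --plan "0.02 -0.12 0.28 0 0 0;0.02 -0.1 0.28 0 0 0;0.02 -0.1 0.28 0 0 0;0.01 -0.08 0.28 0 0 0;0.01 -0.05 0.25 0 0 0;0 -0.04 0.2 0 0 0;0 -0.02 0.2 0 0 0;0 0 0 0 0 0"

```text
time_s: 6.65
eef_pos: [0.4574, 0.043, 0.2076]
eef_rot: [0.001, 0.707, 0.707, 0.001]
wrist_force: [-2.6, 2.0, 14.7]
opening: 0.001
grasp_force: 6.8
```

```bash
python3 n.py
```

```text
[0.45743547 0.04295598 0.20756625] [-2.56699851  2.00115208 14.71518669] 6.65
side [(16.326622009277344, 1.4), (19.515323638916016, 1.35), (23.805288314819336, 1.3), (26.186147689819336, 1.25), (27.834810256958008, 1.2), (28.453651428222656, 1.1), (28.473407745361328, 1.15), (28.960411071777344, 1.05)]
scene [(101.62357330322266, 0.65), (102.91773986816406, 0.6), (105.28064727783203, 0.7), (110.91796875, 0.55), (111.31655883789062, 2.25), (111.42060089111328, 2.3), (111.56220245361328, 0.75), (111.77906799316406, 2.35)]
```

carry_out --plan "0 -0.03 0.2 0 0 0;0 -0.03 0.2 0 0 0;0 -0.03 0.15 0 0 0;0 -0.02 0.15 0 0 0;0 -0.01 0.1 0 0 0;0 0 0.1 0 0 0;0 0 0 0 0 0;0 0 0 0 0 0"

```text
time_s: 7.42
eef_pos: [0.4532, 0.0435, 0.1729]
eef_rot: [0.0, 0.707, 0.707, 0.001]
wrist_force: [-5.3, 4.4, 17.7]
opening: 0.001
grasp_force: 8.5
```

```bash
python3 n.py pics/s5.png
```

```text
[0.45316898 0.04348964 0.17287535] [-5.31728592  4.42792453 17.69281289] 7.4167
side [(41.73061752319336, 1.25), (43.177433013916016, 1.2), (46.15978240966797, 1.15), (49.98024368286133, 1.1), (52.7412109375, 1.05), (54.23828125, 0.3), (54.34067153930664, 1.0), (54.64558410644531, 0.35)]
scene [(91.87995910644531, 3.45), (92.05619049072266, 3.4), (92.12372589111328, 3.25), (92.19245910644531, 3.5), (92.19786834716797, 3.3), (92.33916473388672, 3.35), (92.50751495361328, 3.2), (92.86200714111328, 3.15)]
```

View pics/s5.png

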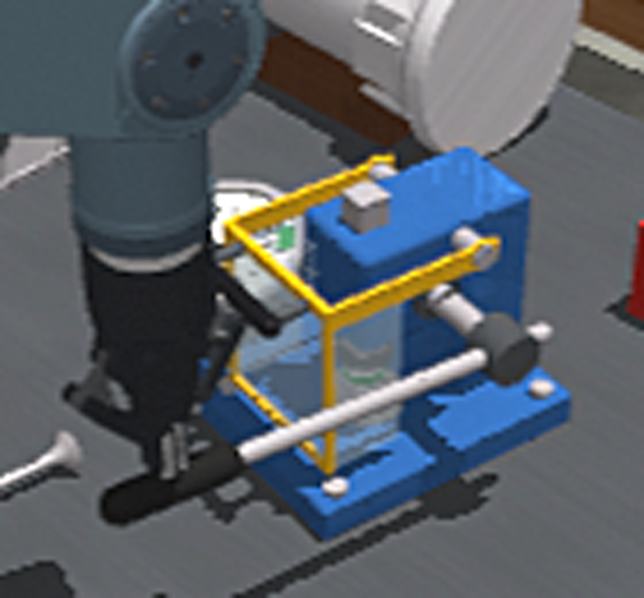

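The lever is now nearly level, with its rod running from (240,455) to (475,362), and the guard is still down. The dial centre is hidden by the handle, so I'll measure the lever angle from the rod and check the needle's outer part near the band.

```bash
cat > m.py <<'E'
from bench import ctrl
from h import *
import cv2
p=np.load("p.npy");c=ctrl.camera("side");o=ctrl.get_obs();print(o["eef_pos"],o["wrist_force"],o["dq"].round(3))
z=o["eef_pos"][2];print("a from z",.6-np.arcsin((z-.013-.145)/.262))
g=cv2.cvtColor(c["pixels"],cv2.COLOR_RGB2GRAY).astype(np.float32)
samp=lambda P:cv2.remap(g,np.float32(P)[:,:1],np.float32(P)[:,1:],1).ravel()
# rod: brightness sum along projected rod for lever angle
S=[]
A=np.arange(.4,.75,.005)
for a in A: S.append(samp([proj(c,W(p,lev(a,r))) for r in np.linspace(.07,.19,40)]).mean())
S=np.array(S);k=S>S.min()+.6*(S.max()-S.min());print("rod a",A[S.argmax()],A[k].min(),A[k].max())
for n in("side","scene"):
  c=ctrl.camera(n);g=cv2.cvtColor(c["pixels"],cv2.COLOR_RGB2GRAY).astype(np.float32)
  print(n,[(round(t,1),samp([proj(c,W(p,dial(.785+t,r))) for r in(.03,.038,.045,.05)]).astype(int).tolist()) for t in np.arange(2.3,3.3,.1)])
E
python3 m.py
```

```text
[0.45321174 0.04348054 0.1730668 ] [-5.55178846  4.425606   18.06133769] [ 0.001 -0.002  0.    -0.001 -0.002 -0.   ]
a from z 0.5424613957192247
rod a 0.5150000000000001 0.4800000000000001 0.5650000000000002
side [(np.float64(2.3), [190, 124, 118, 116]), (np.float64(2.4), [196, 123, 127, 128]), (np.float64(2.5), [195, 119, 127, 128]), (np.float64(2.6), [206, 118, 126, 118]), (np.float64(2.7), [212, 152, 139, 137]), (np.float64(2.8), [216, 188, 183, 183]), (np.float64(2.9), [201, 245, 204, 239]), (np.float64(3.0), [174, 222, 175, 198]), (np.float64(3.1), [130, 209, 173, 203]), (np.float64(3.2), [107, 187, 235, 220])]
scene [(np.float64(2.3), [93, 93, 92, 94]), (np.float64(2.4), [92, 93, 91, 93]), (np.float64(2.5), [93, 95, 91, 92]), (np.float64(2.6), [92, 92, 91, 93]), (np.float64(2.7), [91, 93, 94, 93]), (np.float64(2.8), [93, 93, 91, 94]), (np.float64(2.9), [93, 94, 92, 95]), (np.float64(3.0), [94, 92, 93, 95]), (np.float64(3.1), [94, 92, 90, 91]), (np.float64(3.2), [94, 95, 89, 88])]
```

carry_out --plan "0 0 0.1 0 0 0;0 0 0.1 0 0 0;0 0 0.05 0 0 0;0 0 0 0 0 0;0 0 0 0 0 0;0 0 0 0 0 0;0 0 0 0 0 0;0 0 0 0 0 0"

```text
time_s: 8.33
eef_pos: [0.4524, 0.0436, 0.1627]
eef_rot: [-0.0, 0.707, 0.707, 0.001]
wrist_force: [-7.3, 4.6, 17.3]
opening: 0.002
grasp_force: 9.1
```

```bash
python3 m.py
```

```text
[0.45241388 0.04364422 0.1627136 ] [-7.6844312   4.57816275 18.50057794] [-0.    -0.001  0.001 -0.    -0.     0.001]
a from z 0.5820081784827401
rod a 0.5550000000000002 0.5200000000000001 0.6000000000000002
side [(np.float64(2.3), [190, 122, 118, 115]), (np.float64(2.4), [196, 122, 122, 126]), (np.float64(2.5), [195, 137, 140, 129]), (np.float64(2.6), [206, 181, 188, 176]), (np.float64(2.7), [213, 174, 222, 205]), (np.float64(2.8), [217, 155, 128, 166]), (np.float64(2.9), [202, 198, 116, 150]), (np.float64(3.0), [176, 211, 144, 155]), (np.float64(3.1), [130, 212, 180, 210]), (np.float64(3.2), [106, 187, 236, 221])]
scene [(np.float64(2.3), [93, 95, 94, 94]), (np.float64(2.4), [95, 93, 92, 94]), (np.float64(2.5), [94, 93, 92, 93]), (np.float64(2.6), [93, 94, 92, 92]), (np.float64(2.7), [93, 93, 93, 93]), (np.float64(2.8), [94, 93, 91, 96]), (np.float64(2.9), [94, 94, 93, 94]), (np.float64(3.0), [92, 94, 92, 98]), (np.float64(3.1), [92, 94, 93, 101]), (np.float64(3.2), [93, 94, 91, 100])]
```

The needle now reads about 2.9, against a band middle of about 2.94. It's steady with about 18 N on the lever, so I'll hand in.

```bash
python3 -c "
from bench import ctrl
print(ctrl.hand_in())"
```

```text
the job is handed in; nothing more can be done
None
```

I lowered the guard onto its stop, then pressed the lever until the needle read about 2.9 rad (band middle about 2.94 rad), and handed in while still holding it there with about 18 N; the hand-in returned no verdict.

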